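Make up two sampling kits at the laboratory bench

TASK

Make up the two sampling kits from the stock on the bench. In the two-bay tray stand the wide jar in the big bay and the dropper bottle in the small bay; in the three-bay tray put the slide box in the long bay and the round bottle and the square bottle in the two small bays, one in each, either way round. Everything must stand upright on the tray floor within its bay; knock nothing over, and leave the beaker and the timer where they are.

Things in the scene. Friction and masses are not known exactly. Their poses are not given: they have to be found in the camera images.
- tray2: Two-bay aluminium tray, 144 (own x) by 90 mm (own y), one wall across. In its frame, inside sizes: big bay 82 x 82 mm, centre x = -27, y = 0 mm; small bay 50 (x) by 82 (y) mm, centre x = +43, y = 0 mm. Fixed. Walls 4 mm thick, 18 mm high, floor 4 mm. Origin under its centre on the bench, z up.
- tray3: Three-bay aluminium tray, 140 (own x) by 150 mm (own y), T-shaped inner walls. In its frame, inside sizes: long bay 58 (x) by 142 (y) mm, centre x = -37, y = 0 mm; two small bays 70 (x) by 69 (y) mm, centres x = +31, y = +36.5 and -36.5 mm. Fixed. Walls 4 mm thick, 18 mm high, floor 4 mm. Origin under its centre on the bench, z up.
- jar: Wide specimen jar: plain upright cylinder 56 mm in diameter, 62 mm high, white with a flat white screw cap of the same diameter; about 110 g. Loose; origin at the centre of its underside, z up.
- dropper: Dropper bottle, the slimmest thing of the stock: white cylinder 28 mm in diameter up to 46 mm, above it a grey pointed nozzle up to 70 mm; about 50 g. Loose; origin at the centre of its underside, z up.
- slidebox: Closed slide box: rectangular block 76 mm (own x) by 36 mm (own y), 50 mm high, grey with a white lid and a small black clasp at mid-length; about 120 g. Loose; origin at the centre of its underside, z up.
- bottle: Round reagent bottle of amber glass: cylinder 40 mm in diameter up to 56 mm, then a shoulder and a black cap 25 mm in diameter, 85 mm high in all; about 120 g. Loose; origin at the centre of its underside, z up.
- flask: Square bottle of white plastic: square body 44 x 44 mm (sides along own x and y) up to 56 mm, then a neck and a round grey cap 32 mm in diameter, 78 mm high in all; about 130 g. Loose; origin at the centre of its underside, z up.
- beaker: Empty open glass beaker, 56 mm in diameter at the rim, 65 mm high, standing among the stock; belongs to no kit and is to be left alone. Loose; origin at the centre of its underside, z up.
- timer: Flat white bench timer, 62 mm (own x) by 50 mm (own y), 24 mm high, with a black display and three buttons on top, lying among the stock; belongs to no kit and is to be left alone. Loose; origin at the centre of its underside, z up.
Not all that is in view belongs to the job. What is shaped like the jar but pink or turquoise is not meant. Leave any blue or green look-alike of the slidebox alone.

How it is judged (in metres and radians):
At the end, for the whole second after the job is handed in: Each of the five things stands in its named bay on the tray floor (origin under 7.5 mm above the bench), within 7 degrees of upright, centre within 15 to 18 mm of the bay's centre (32 mm along the small bay of the two-bay tray, 38 mm along the long bay), released and at rest (x of jar in the frame of tray2 between -0.045 and -0.009 m and y of jar in the frame of tray2 between -0.018 and 0.018 m and x of dropper in the frame of tray2 between 0.028 and 0.058 m and y of dropper in the frame of tray2 between -0.032 and 0.032 m and x of slidebox in the frame of tray3 between -0.052 and -0.022 m and y of slidebox in the frame of tray3 between -0.038 and 0.038 m and (((x of bottle in the frame of tray3 between 0.013 and 0.049 m and y of bottle in the frame of tray3 between 0.018 and 0.055 m) and (x of flask in the frame of tray3 between 0.013 and 0.049 m and y of flask in the frame of tray3 between -0.055 and -0.018 m)) or ((x of bottle in the frame of tray3 between 0.013 and 0.049 m and y of bottle in the frame of tray3 between -0.055 and -0.018 m) and (x of flask in the frame of tray3 between 0.013 and 0.049 m and y of flask in the frame of tray3 between 0.018 and 0.055 m))) and z of each of jar, dropper in the frame of tray2 below 0.0075 m and angle between each of jar, dropper, slidebox, bottle, flask's own z axis and vertical below 0.12 rad and linear speed of each of jar, dropper, slidebox, bottle, flask below 0.02 m/s and angular speed of each of jar, dropper, slidebox, bottle, flask below 0.2 rad/s and z of each of slidebox, bottle, flask in the frame of tray3 below 0.0075 m); the robot touches nothing.
It fails at once if the beaker was pushed or carried more than 30 mm from its place (distance of beaker from where it was at the start of the episode above 0.03 m).
It fails at once if the timer was pushed or carried more than 30 mm from its place (distance of timer from where it was at the start of the episode above 0.03 m).
It fails at once if a thing of the stock or the beaker was knocked over (tilted beyond 60 degrees) (angle between any of jar, dropper, slidebox, bottle, flask, beaker's own z axis and vertical above 1.05 rad).
It also fails if it takes over 128 s, if anything falls off the work surface, if the arm or the gripper's body presses on something with over 40 N, if the wrist force passes 120 N, or if a joint passes its speed limit or range.

ROBOT

A 7-joint arm with a two-finger parallel gripper is mounted at the origin on the work surface. World frame = base frame: x ahead of the robot, y to its left, z up, the work surface at z = 0. Lengths are in mm, angles in rad, forces in N, time in s.
With the tool pointing down it reaches from about 400 to 875 mm from the base axis. Payload 4.4 kg.
Tool frame: the origin (TCP) lies midway between the tips of the shut fingers; the grasp point (between the pads) lies ctrl.grip_depth behind it (ctrl.grip_depth is the distance from the TCP to the grasp point, in mm); z points along the fingers, y is the line along which they close (so a half turn about z gives the same grasp; the last joint's range is limited). The gripper opens to 85 mm and grips with 20 to 120 N. Pads are 22 mm wide; open, the fingers measure 114 mm over their backs; the gripper's body (76 mm by 85 mm) begins 54 mm behind the grasp point. The pads swing forward as they close: fully open they stand 13 mm farther back than shut.
Start: joints at [1.079, 0.628, 0.038, 1.517, -0.027, 0.996, -0.02], TCP at [268.51, -591.963, 231.313] pointing down, gripper open.
Joint ranges: [-3.06, 3.06], [-0.37, 2.12], [-1.25, 1.32], [0.18, 2.47], [-1.1, 4.24], [0.23, 1.98], [-2.94, 2.94]. Speed limits (rad/s): [2.57, 2.57, 3.14, 3.14, 3.14, 3.14, 3.14].

INTERFACE

Orientations are given as [roll, pitch, yaw] about the fixed x, y, z axes, in that order (R = Rz(yaw) Ry(pitch) Rx(roll)).
In Python, from cell import ctrl gives the robot as it stands.
- The arm moves only by the tool carry_out, never from a script. Its argument "deltas" is one flat list of numbers, 7 for each row, row after row: the turn, a rotation vector about the tool's x, y, z in degrees, then the shift along the tool's x, y, z in m, then the closure, from -1 (fully open) to 1 (shut). In form: [wx, wy, wz, dx, dy, dz, claw, wx, wy, wz, dx, dy, dz, claw, ...]. A call has 1 to 12 rows; each row shifts and turns the commanded pose from where the row before left it, along the tool's axes as they then stand; what a row does not reach is not made up. A row lasts 1/8 s, in which the tool goes at most 62.5 mm and 10.7 degrees, less where a joint would pass 70% of its speed; a pose out of reach is approached as far as the arm can. A call with a gripper value outside its range is refused whole. The fingers move at their own pace and stop on an object; the grip force is fixed at half the most. Time passes only in rows, so rows that do not move let the fingers close. It gives the time, the measured TCP pose, the force, the opening and the grip force at its end, in the units of the state.
- ctrl.read_state(): the state, without advancing time (a new reading comes with each control period).
- ctrl.get_image(name): name is "scene" or "side" or "wrist"; returns the picture (384x512x3 uint8, red, green, blue); there is no depth.
- ctrl.calibration(name): a dict with "mtx" (3x3 intrinsics, pixels), "R" (3x3) and "t" (3): a world point X has camera coordinates R X + t. Camera axes: x right, y down, z forward; pixel columns grow to the right and rows downward; lengths in mm; the calibration is good to about 2 mm. A picture is of the moment at which its call begins: read the wrist's pose just before it. calibration takes no time and is no camera call; for the wrist camera it gives the pose at the moment of the call.
- ctrl.finish_job(): hands the job in; it is judged then, once.
The state is a dict: "clock": time; "qpos": joint angles; "qd": joint speeds; "tau": joint torques, N m; "eef_pos": TCP position; "tool_rot": TCP orientation; "force": force on the tool from outside, world axes, zero at the start; "torque": the same for the moment, N m; "width": finger opening in mm; "gripper_force": force on a finger pad.
Only numpy, scipy, OpenCV 4.12 (cv2) and the standard library are available. Lean on these libraries where they do the work, as an engineer would, in place of code of your own. Each camera call takes 0.05 s, during which the arm holds its last target. There are 200 camera calls.

## Working session

There is one attempt and no reset: what is moved stays moved. The work goes in short steps, Python scripts to look and compute and a tool call to move; the robot and the scene stay as the last step left them, time stands still between calls to the robot, and variables do not carry over. Pictures are saved under pics/ and viewed, at most 14 in all, crops included, and the job is handed in when it is done.

Besides the shell and the picture viewer there is one more tool, called after "Call:" by a JSON object that holds its "op" and its "data", one argument or row to a line. carry_out: Moves the arm, as the interface text tells. Its arguments: {"type":"object","properties":{"deltas":{"type":"array"}},"required":["deltas"]}

```bash
mkdir -p pics; ls
python3 - <<'E'
from cell import ctrl
import cv2
for n in("scene","side","wrist"):
    c=ctrl.calibration(n); print(n,c)
    cv2.imwrite(f"pics/{n}0.png",cv2.resize(ctrl.get_image(n)[:,:,::-1],(800,600),interpolation=cv2.INTER_CUBIC))
print(ctrl.grip_depth,ctrl.read_state())
E
```

```text
pics
scene {'mtx': array([[361.62108484,   0.        , 247.72741064],
       [  0.        , 361.62108484, 193.85489501],
       [  0.        ,   0.        ,   1.        ]]), 'R': array([[-0.76523869,  0.64357128,  0.01502539],
       [ 0.4777375 ,  0.58338888, -0.65682897],
       [-0.43148191, -0.49545274, -0.75388987]]), 't': array([ 455.50224028, -240.54079363, 1080.87867994])}
side {'mtx': array([[436.22960157,   0.        , 255.8385284 ],
       [  0.        , 436.22960157, 187.04292965],
       [  0.        ,   0.        ,   1.        ]]), 'R': array([[-0.9463919 , -0.32299051, -0.0044163 ],
       [-0.22694777,  0.67458252, -0.70244796],
       [ 0.22986318, -0.66378879, -0.71172141]]), 't': array([539.50811738, 140.27178106, 904.10921664])}
wrist {'mtx': array([[280.94097632,   0.        , 259.04752125],
       [  0.        , 280.94097632, 189.70068179],
       [  0.        ,   0.        ,   1.        ]]), 'R': array([[ 0.41390454, -0.91031804, -0.00202628],
       [-0.86374473, -0.39342946,  0.31489412],
       [-0.28745099, -0.12858592, -0.94912464]]), 't': array([-649.68950762,  -41.49128824,  379.8365189 ])}
18.700000000000003 {'clock': 0.15, 'qpos': array([ 1.07919324,  0.62912807,  0.03845671,  1.51811982, -0.02698036,
        0.99630906, -0.0199421 ]), 'qd': array([-0.00030749, -0.00147855,  0.00201592, -0.00287719, -0.00022075,
       -0.00261618, -0.0014859 ]), 'tau': array([ 1.80566243e-03, -5.63803875e+01,  1.22782566e+00, -1.93652523e+01,
        1.10561363e-02,  7.41067808e-03,  2.61282315e-05]), 'eef_pos': array([ 268.31142432, -591.52472053,  230.61003879]), 'tool_rot': array([-3.14014674e+00,  2.74631537e-05,  4.25865385e-01]), 'force': array([ 0.35271064,  0.39162066, -0.49725829]), 'torque': array([-0.01152945,  0.02551985, -0.00778985]), 'gripper_force': 0.0, 'width': 85.14272559455013}
```

View pics/scene0.png

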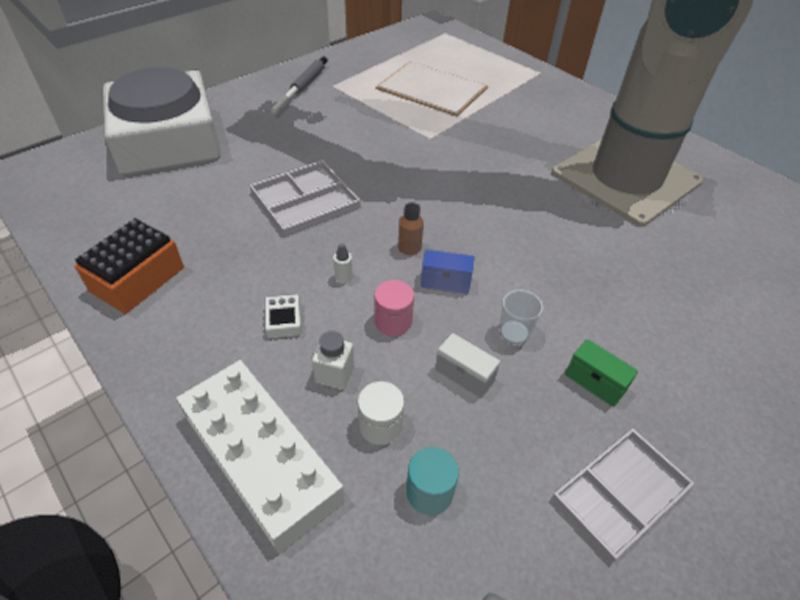

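View pics/side0.png

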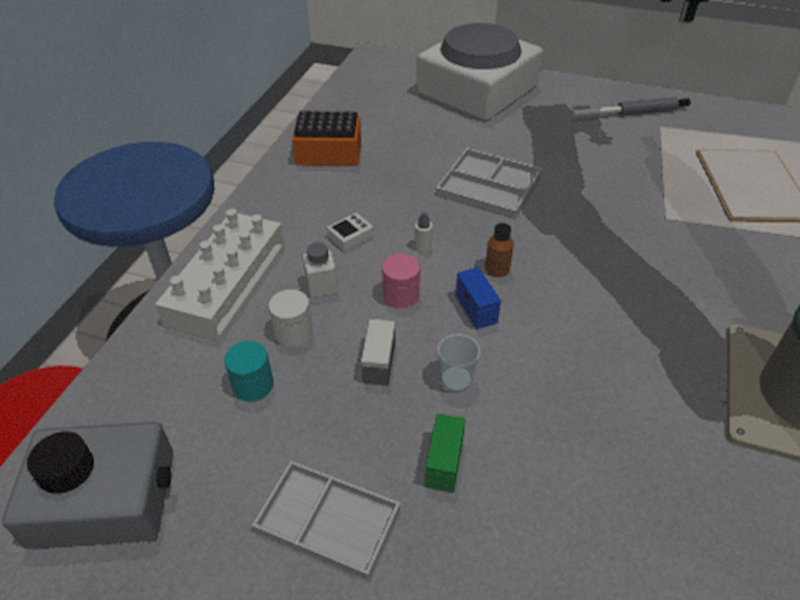

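Run:
```python
import cv2,numpy as np
from cell import ctrl
S=ctrl.get_image("scene")[:,:,::-1];D=ctrl.get_image("side")[:,:,::-1]
def crop(im,x,y,w,h,k): 
    o=cv2.resize(im[y:y+h,x:x+w],None,fx=k,fy=k,interpolation=cv2.INTER_CUBIC)
    for i in range(0,w,20): cv2.putText(o,str(x+i),(i*k,8),0,.3,(0,255,255),1); cv2.line(o,(i*k,10),(i*k,14),(0,255,255),1)
    for i in range(20,h,20): cv2.putText(o,str(y+i),(0,i*k+3),0,.3,(0,255,255),1)
    return o
cv2.imwrite("pics/s1.png",crop(S,155,110,200,150,4)); cv2.imwrite("pics/s2.png",crop(S,200,120,160,10,4)) if 0 else 0
cv2.imwrite("pics/d1.png",crop(D,155,90,200,150,4))
cv2.imwrite("pics/t.png",np.hstack([crop(S,350,270,100,100,4),crop(D,158,288,100,100,4)]))
cv2.imwrite("pics/u.png",np.hstack([crop(S,220,210,100,80,4),crop(D,160,180,100,80,4)]))
```

```text
Traceback (most recent call last):
ValueError: all the input array dimensions except for the concatenation axis must match exactly, but along dimension 0, the array at index 0 has size 400 and the array at index 1 has size 384
```

View pics/s1.png

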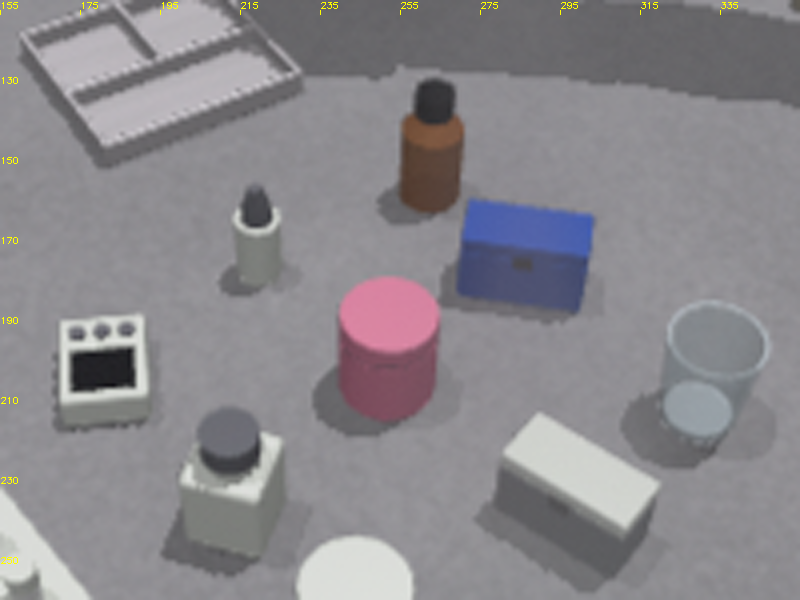

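View pics/d1.png

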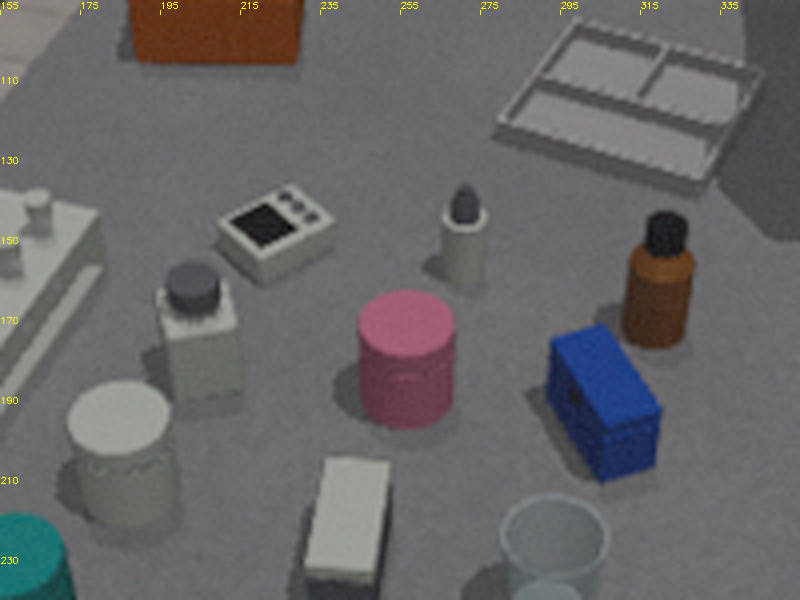

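Run:
```python
import cv2,numpy as np
from cell import ctrl
S=ctrl.get_image("scene")[:,:,::-1];D=ctrl.get_image("side")[:,:,::-1]
def crop(im,x,y,w,h,k): 
    o=cv2.resize(im[y:y+h,x:x+w],None,fx=k,fy=k,interpolation=cv2.INTER_CUBIC)
    for i in range(0,w,20): cv2.putText(o,str(x+i),(i*k,8),0,.3,(0,255,255),1); cv2.line(o,(i*k,10),(i*k,14),(0,255,255),1)
    for i in range(20,h,20): cv2.putText(o,str(y+i),(0,i*k+3),0,.3,(0,255,255),1)
    return o
cv2.imwrite("pics/t.png",np.vstack([np.hstack([crop(S,350,270,100,88,4),crop(D,158,290,100,88,4)]),
 np.hstack([crop(S,215,230,66,60,4),crop(S,155,98,78,60,4),crop(D,215,195,56,60,4)])]))
```

```text
(no output)
```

View pics/t.png

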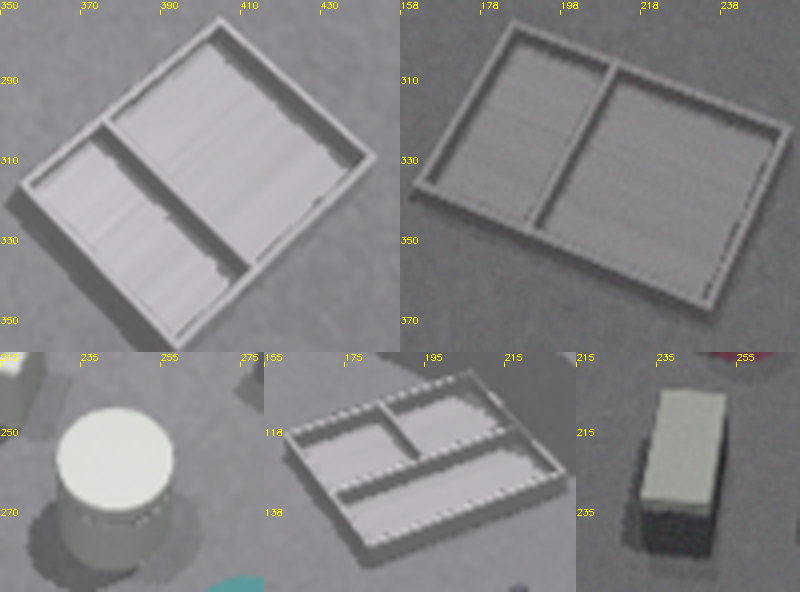

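```bash
cat > h.py <<'E'
import numpy as np,cv2
from cell import ctrl
C={n:ctrl.calibration(n) for n in("scene","side")}
P={n:c["mtx"]@np.c_[c["R"],c["t"]] for n,c in C.items()}
def o(b,p): return np.array(b)+(np.array(p,float)+.5)/4-.5
def tri(a,b):
    X=cv2.triangulatePoints(P["scene"],P["side"],a,b)[:,0];X=X[:3]/X[3]
    e=[]
    for n,q in(("scene",a),("side",b)):
        v=P[n]@np.r_[X,1]; e.append(np.linalg.norm(v[:2]/v[2]-q))
    return X,np.round(e,2)
E
python3 - <<'E'
from h import *
np.set_printoptions(precision=1,suppress=True)
s=(155,110);d=(155,90)
L=dict(bottle=(s,(435,95),d,(666.5,228)),dropper=(s,(255,187),d,(464,186)),flask=(s,(229.5,432),d,(194.5,281)),jar=((215,230),(115,106),d,(119.5,419)))
for k,(a,p,b,q) in L.items(): print(k,*tri(o(a,p),o(b,q)))
def box(name,a,ps,b,qs):
    X=[];
    for p,q in zip(ps,qs): x,e=tri(o(a,p),o(b,q)); X.append(x); print(' ',x,e)
    X=np.array(X); print(name,'c',X.mean(0),'edges',np.linalg.norm(np.roll(X,-1,0)-X,axis=1),'ang',[np.degrees(np.arctan2(v[1],v[0])) for v in np.roll(X,-1,0)-X])
# scene back,right,front,left ; side: order TBD
sb=[(540,415),(660,485),(625,530),(501,455)]
db=[(391,461),(374,575),(305,570),(326,458)]
box('slide',s,sb,d,db)
box('tray2',(350,270),[(22,183),(221,18),(376,156),(177,346)],(158,290),[(113,22),(392,128),(310,308),(15,184)])
for p,q in(((102,120),(214,68)),((250,268),(134,228))): print('div',*tri(o((350,270),p),o((158,290),q)))
box('tray3',(155,98),[(20,81),(208,20),(304,118),(108,194)],d,[(577,18),(765,72),(703,181),(497,122)])
E
```

```text
bottle [ 446.7 -118.4   78.3] [0.4 0.3]
dropper [ 575.6 -131.2   67.6] [0.6 0.4]
flask [695.5   6.9  71.8] [0.5 0.3]
jar [697.4 107.7  55.8] [0.5 0.3]
  [549.9  82.9  45.8] [0.5 0.3]
  [533.2 155.   42. ] [0.5 0.4]
  [567.7 163.2  42.4] [0.8 0.5]
  [584.3  89.8  44.7] [0.2 0.1]
slide c [558.8 122.7  43.7] edges [74.2 35.5 75.3 35.1] ang [np.float64(103.01569158789235), np.float64(13.240587688954964), np.float64(-77.2779601690409), np.float64(-168.60666167081766)]
  [603.2 312.1  13.5] [0.3 0.2]
  [460.8 321.2  13.4] [0. 0.]
  [466.9 408.6  13.4] [0.3 0.2]
  [609.2 399.4  14.1] [0.5 0.3]
tray2 c [535.1 360.3  13.6] edges [142.7  87.7 142.6  87.5] ang [np.float64(176.34154022996793), np.float64(86.0034282491103), np.float64(-3.7168754033916245), np.float64(-93.91062075713874)]
div [549.2 317.1  10.7] [0.7 0.5]
div [553.  399.7   8.8] [0.4 0.3]
  [ 575.1 -413.    12.7] [0.3 0.2]
  [ 429.3 -387.4   14. ] [0.4 0.3]
  [ 445.3 -251.7   13.7] [0.6 0.4]
  [ 594.2 -270.1   14.1] [0.6 0.4]
tray3 c [ 511.  -330.5   13.6] edges [148.  136.7 150.  144.2] ang [np.float64(170.02929962318933), np.float64(83.2688426140057), np.float64(-7.062100962524706), np.float64(-97.61986357470845)]
```

```bash
cat >> h.py <<'E'
def ray(n,p,z):
    c=C[n];K=np.linalg.inv(c["mtx"]); d=c["R"].T@K@np.r_[p,1]; q=-c["R"].T@c["t"]
    return (q+d*(z-q[2])/d[2])[:2]
E
python3 - <<'E'
from h import *
np.set_printoptions(precision=1,suppress=True)
s=(155,110);d=(155,90)
def both(k,z,a,p,b,q):
    A=ray("scene",o(a,p),z);B=ray("side",o(b,q),z);print(k,A,B,(A+B)/2)
both('bottle',85,s,(435,95),d,(666.5,228));both('dropper',70,s,(255,187),d,(464,186));both('flask',78,s,(229.5,432),d,(194.5,281));both('jar',62,(215,230),(115,106),d,(119.5,419))
both('slide',50,s,(582,472),d,(349,516))
both('t2',18,(350,270),(199,176),(158,290),(207,160)); both('t3',18,(155,98),(160,103),d,(636,98))
both('pink',62,s,(389.5,316),d,(407,323));both('blue',50,s,(528,228),d,(605,374));both('beaker',65,s,(717,339),d,(554,537));both('timer',24,s,(103,352),d,(276,225))
print('teal',ray("scene",np.array((433,474))/1.5625,62),ray("side",np.array((248,362))/1.5625,62))
print('rack',[ray("side",np.array(v)/1.5625,50) for v in((281,221),(228,313),(225,330))],[ray("scene",np.array(v)/1.5625,50) for v in((240,365),(340,485))])
f=[ray("scene",o(s,v),56) for v in((184,484),(264,494),(284,440))]+[ray("side",o(d,v),56) for v in((163,331),(238,322))]
for i,j in((0,1),(1,2),(3,4)): v=f[j]-f[i]; print('flask edge',np.linalg.norm(v),np.degrees(np.arctan2(v[1],v[0])))
st=ctrl.read_state();print(st["eef_pos"],st["tool_rot"])
E
```

```text
bottle [ 451.7 -113.6] [ 445.6 -109.4] [ 448.7 -111.5]
dropper [ 576.2 -130.7] [ 574.7 -127. ] [ 575.5 -128.8]
flask [697.4   9.7] [692.1  14. ] [694.8  11.8]
jar [699.3 109.6] [694.1 113.7] [696.7 111.6]
slide [562.5 126.1] [556.6 129.1] [559.6 127.6]
t2 [540.8 361.5] [532.6 364.1] [536.7 362.8]
t3 [ 515.1 -325.4] [ 508.5 -320.7] [ 511.8 -323. ]
pink [576.3  -9.4] [571.1  -7.7] [573.7  -8.6]
blue [460.5 -18.7] [455.9 -15.6] [458.2 -17.1]
beaker [452.4 116.9] [448.9 121. ] [450.7 119. ]
timer [ 697.  -116.8] [ 693.2 -105.9] [ 695.1 -111.4]
teal [714.2 218. ] [698.5 223.9]
rack [array([790.4, -58.8]), array([772.3, 146.8]), array([760.7, 176.1])] [array([799.9, -50.2]), array([797.2, 158.6])]
flask edge 40.57661712887606 131.96314127041595
flask edge 34.688762612574614 -144.39289308640355
flask edge 43.18722132831243 -151.36418378999994
[ 268.4 -591.9  231.1] [-3.1 -0.   0.4]
```

```bash
cat >> h.py <<'E'
from scipy.spatial.transform import Rotation as Ro
def plan(x,y,z,cl=None):
    """deltas in tool axes to world TCP x,y,z (mm) with closing line at cl deg (mod 180)"""
    st=ctrl.read_state();R=Ro.from_euler("xyz",st["tool_rot"]);M=R.as_matrix()
    d=M.T@(np.array([x,y,z])-st["eef_pos"])/1000
    a=np.degrees(np.arctan2(M[1,1],M[0,1])); w=0 if cl is None else (cl-a+90)%180-90
    print("t %.1f"%st["clock"],"tcp",st["eef_pos"].round(1),"yc %.1f"%a,"q7 %.2f"%st["qpos"][6],"w %.0f"%st["width"],"tilt",M[2].round(3),"| shift(tool) m",d.round(4),"rows>=%.1f"%(max(np.linalg.norm(d)/.0625,abs(w)/10.7)),"wz %.1f"%-w)
E
python3 - <<'E'
from h import *
c=ctrl.calibration("wrist");print(-c["R"].T@c["t"])
plan(650,40,260,-45)
E
```

```text
[ 342.35238341 -559.14226668  372.87354525]
t 0.3 tcp [ 268.4 -591.9  231.1] yc -65.6 q7 -0.02 w 86 tilt [ 0. -0. -1.] | shift(tool) m [ 0.6085 -0.4178 -0.0287] rows>=11.8 wz -20.6
```

Call:
{"op": "carry_out", "data": {
  "deltas": [0,0,0,0.05,-0.034,-0.003,-1,0,0,0,0.05,-0.034,-0.003,-1,0,0,0,0.05,-0.035,-0.002,-1,0,0,0,0.05,-0.035,-0.002,-1,0,0,0,0.05,-0.035,-0.002,-1,0,0,0,0.05,-0.035,-0.002,-1,0,0,0,0.05,-0.035,-0.002,-1,0,0,0,0.05,-0.035,-0.002,-1,0,0,0,0.05,-0.035,-0.002,-1,0,0,0,0.05,-0.035,-0.002,-1,0,0,0,0.05,-0.035,-0.002,-1,0,0,0,0.05,-0.035,-0.002,-1]
}}

```text
clock: 1.85
eef_pos: [643.2, 38.2, 257.5]
tool_rot: [3.141, -0.0, 0.426]
force: [1.5, -0.5, -0.1]
width: 85.5
gripper_force: 0.0
```

Call:
{"op": "carry_out", "data": {
  "deltas": [0,0,-10,0,0,0,-1,0,0,-10,0,0,0,-1,0,0,0,0,0,0,-1,0,0,0,0,0,0,-1]
}}

```text
clock: 2.35
eef_pos: [642.2, 36.2, 257.4]
tool_rot: [3.142, -0.0, 0.771]
force: [0.1, 0.3, -0.3]
width: 85.4
gripper_force: 0.0
```

Run:
```python
from h import *
plan(697,112,100,-45)
c=ctrl.calibration("wrist");im=ctrl.get_image("wrist");np.savez("w1.npz",im=im,**c)
o2=cv2.resize(im[:,:,::-1],(800,600),interpolation=cv2.INTER_CUBIC)
def pr(x,y,z):
    v=c["mtx"]@(c["R"]@np.array([x,y,z])+c["t"]);return (int(v[0]/v[2]*1.5625),int(v[1]/v[2]*1.5625))
for p in((697,112,62),(695,12,78),(576,-129,70),(560,128,50)): cv2.drawMarker(o2,pr(*p),(0,0,255),0,14,1)
cv2.imwrite("pics/w1.png",o2)
```

```text
t 2.4 tcp [642.2  36.2 257.4] yc -45.8 q7 -0.95 w 85 tilt [ 0.  0. -1.] | shift(tool) m [ 0.0921 -0.0162  0.1574] rows>=2.9 wz -0.8
```

View pics/w1.png

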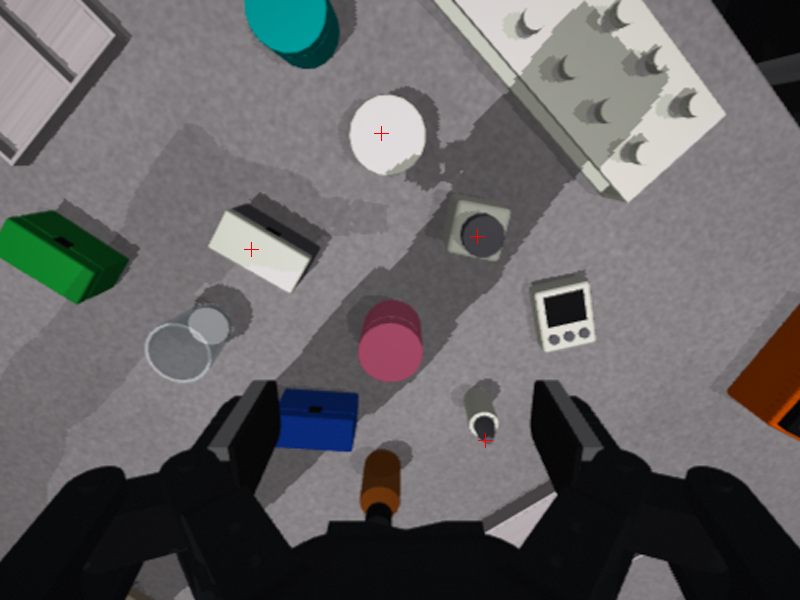

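Run:
```python
from h import *
np.set_printoptions(precision=1,suppress=True)
w=np.load("w1.npz");C["w"]=dict(mtx=w["mtx"],R=w["R"],t=w["t"])
def g(p,z): return ray("w",(np.array(p)+.5)/1.5625-.5,z)
print('jar',g((388,134),62),'flaskcap',g((483,235),78),'dropper tip',g((485,434),70))
c=[g(p,50) for p in((230,210),(316,247),(291,292),(209,246))];print('slide',np.mean(c,0),[np.degrees(np.arctan2(*(b-a)[::-1])) for a,b in zip(c,c[1:])],[np.linalg.norm(b-a) for a,b in zip(c,c[1:])])
c=[g(p,56) for p in((458,198),(511,208),(499,262),(447,250))];print('flask',np.mean(c,0),[np.degrees(np.arctan2(*(b-a)[::-1])) for a,b in zip(c,c[1:])],[np.linalg.norm(b-a) for a,b in zip(c,c[1:])])
print('beaker',g((178,353),65),'rack edge',g((440,15),45),g((605,190),45),'tray2 corner',g((128,38),18))
```

```text
jar [700.2 109. ] flaskcap [698.4  10. ] dropper tip [ 580.1 -123.6]
slide [565.5 122.3] [np.float64(-69.94145949364335), np.float64(-167.16939856044812), np.float64(102.51330219009765)] [np.float64(72.09137758366536), np.float64(44.7173726203543), np.float64(74.08293733099846)]
flask [698.6   9.6] [np.float64(-56.15372448475311), np.float64(-144.22417880980694), np.float64(121.1305627323548)] [np.float64(41.879898456646835), np.float64(43.26047780225907), np.float64(43.14936398289501)]
beaker [452.7 116.2] rack edge [782.3 137.7] [789.3 -40.9] tray2 corner [611.3 301.2]
```

Call:
{"op": "carry_out", "data": {
  "deltas": [0,0,0,0.031,-0.004,0.02,-1,0,0,0,0.031,-0.004,0.03,-1,0,0,0,0.0305,-0.004,0.04,-1,0,0,0,0,0,0.04,-1,0,0,0,0,0,0,-1,0,0,0,0,0,0.04,-1,0,0,0,0,0,0.04,-1,0,0,0,0,0,0.02,-1,0,0,0,0,0,0.004,-1,0,0,0,0,0,0,-1]
}}

```text
clock: 3.65
eef_pos: [701.3, 109.9, 25.0]
tool_rot: [3.14, -0.002, 0.774]
force: [-0.9, -1.1, -0.8]
width: 85.5
gripper_force: 0.0
```

Run:
```python
from h import *
plan(700,109,24,-45)
cv2.imwrite("pics/w2.png",ctrl.get_image("wrist")[:,:,::-1])
```

```text
t 3.6 tcp [701.3 109.9  25. ] yc -45.6 q7 -1.07 w 86 tilt [ 0.002  0.001 -1.   ] | shift(tool) m [-0.0015 -0.0002  0.001 ] rows>=0.1 wz -0.6
```

View pics/w2.png

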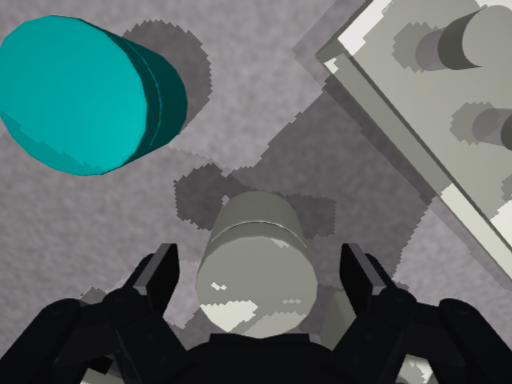

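Call:
{"op": "carry_out", "data": {
  "deltas": [0,0,0,0,0,0,1,0,0,0,0,0,0,1,0,0,0,0,0,0,1,0,0,0,0,0,0,1,0,0,0,0,0,0,1,0,0,0,0,0,0,1,0,0,0,0,0,-0.02,1,0,0,0,0,0,-0.03,1,0,0,0,0,0,-0.03,1,0,0,0,0,0,-0.03,1,0,0,0,0,0,-0.02,1,0,0,0,0,0,0,1]
}}

```text
clock: 5.2
eef_pos: [701.1, 110.0, 155.5]
tool_rot: [3.14, -0.003, 0.775]
force: [0.7, -0.8, -0.9]
width: 54.8
gripper_force: 63.5
```

Run:
```python
from h import *
plan(513,363,110,-94)
```

```text
t 5.2 tcp [701.1 110.  155.5] yc -45.6 q7 -1.05 w 55 tilt [ 0.003  0.002 -1.   ] | shift(tool) m [ 0.0424 -0.3125  0.0449] rows>=5.1 wz 48.4
```

Call:
{"op": "carry_out", "data": {
  "deltas": [0,0,0,0.003,-0.0225,0,1,0,0,0,0.006,-0.045,0,1,0,0,0,0.006,-0.045,0,1,0,0,0,0.006,-0.045,0,1,0,0,0,0.006,-0.045,0,1,0,0,0,0.006,-0.045,0,1,0,0,0,0.006,-0.043,0,1,0,0,0,0.003,-0.022,0,1,0,0,0,0,0,0,1,0,0,0,0,0,0.03,1,0,0,0,0,0,0.03,1,0,0,0,0,0,0,1]
}}

```text
clock: 6.7
eef_pos: [511.3, 358.6, 90.9]
tool_rot: [3.14, 0.006, 0.772]
force: [0.1, -0.1, -1.3]
width: 54.7
gripper_force: 63.7
```

Run:
```python
from h import *
plan(513,363,29,-94)
cv2.imwrite("pics/w3.png",ctrl.get_image("wrist")[:,:,::-1])
```

```text
t 6.7 tcp [511.3 358.6  90.9] yc -45.8 q7 -1.51 w 55 tilt [-0.006  0.001 -1.   ] | shift(tool) m [ 0.0047 -0.002   0.0618] rows>=4.5 wz 48.2
```

View pics/w3.png

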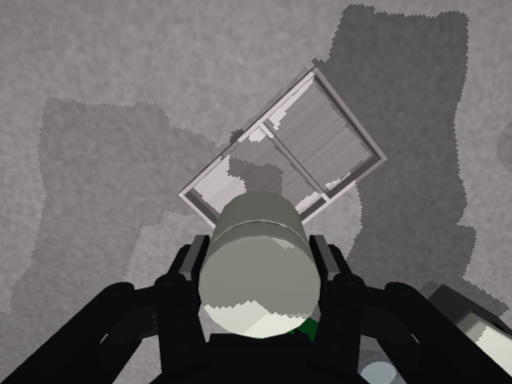

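Run:
```python
from h import *
np.set_printoptions(precision=1,suppress=True)
C["w"]=ctrl.calibration("wrist")
for p in((317,68),(385,157),(180,193),(264,123),(330,197)): print(p,ray("w",p,18))
```

```text
(317, 68) [612.7 399.6]
(385, 157) [606.9 313.9]
(180, 193) [472.  409.6]
(264, 123) [559.3 399.8]
(330, 197) [554.9 319.5]
```

Call:
{"op": "carry_out", "data": {
  "deltas": [0,0,0,0.005,-0.002,0,1,0,0,0,0,0,0.02,1,0,0,0,0,0,0.02,1,0,0,0,0,0,0.012,1,0,0,0,0,0,0.006,1,0,0,0,0,0,0.0025,1,0,0,0,0,0,0,1]
}}

```text
clock: 7.62
eef_pos: [513.7, 367.5, 32.9]
tool_rot: [3.142, -0.0, 0.775]
force: [-1.1, 0.7, -1.4]
width: 54.9
gripper_force: 63.7
```

Call:
{"op": "carry_out", "data": {
  "deltas": [0,0,0,-0.003,0.002,0,1,0,0,0,0,0,0.002,1,0,0,0,0,0,0.001,1,0,0,0,0,0,0,1]
}}

```text
clock: 8.12
eef_pos: [512.7, 363.9, 29.8]
tool_rot: [-3.142, 0.0, 0.775]
force: [0.5, 1.2, -1.6]
width: 54.8
gripper_force: 63.7
```

Call:
{"op": "carry_out", "data": {
  "deltas": [0,0,0,0,0,0,-1,0,0,0,0,0,0,-1,0,0,0,0,0,0,-1,0,0,0,0,0,0,-1,0,0,0,0,0,-0.02,-1,0,0,0,0,0,-0.04,-1,0,0,0,0,0,-0.05,-1,0,0,0,0,0,-0.05,-1,0,0,0,0,0,0,-1,0,0,0,0,0,0,-1]
}}

```text
clock: 9.38
eef_pos: [512.6, 363.7, 190.6]
tool_rot: [3.141, -0.001, 0.775]
force: [-1.1, 0.1, -0.4]
width: 85.4
gripper_force: 0.0
```

Run:
```python
from h import *
plan(564,124,140,13)
```

```text
t 9.4 tcp [512.6 363.7 190.6] yc -45.6 q7 -1.50 w 85 tilt [ 0.001  0.    -1.   ] | shift(tool) m [-0.131   0.2072  0.0505] rows>=5.5 wz -58.6
```

Call:
{"op": "carry_out", "data": {
  "deltas": [0,0,0,-0.022,0.0345,0.008,-1,0,0,0,-0.022,0.0345,0.008,-1,0,0,0,-0.022,0.0345,0.008,-1,0,0,0,-0.022,0.0345,0.008,-1,0,0,0,-0.022,0.0345,0.008,-1,0,0,0,-0.021,0.0345,0.008,-1,0,0,-9.8,0,0,0,-0.6,0,0,-9.8,0,0,0,-0.6,0,0,-9.8,0,0,0,-0.6,0,0,-9.8,0,0,0,-0.6,0,0,-9.8,0,0,0,-0.6,0,0,-9.6,0,0,0,-0.6]
}}

```text
clock: 10.88
eef_pos: [562.8, 124.0, 140.5]
tool_rot: [-3.138, -0.0, 1.803]
force: [-0.8, 1.3, 0.7]
width: 68.4
gripper_force: 0.0
```

Call:
{"op": "carry_out", "data": {
  "deltas": [0,0,0,0,0,0,-0.6]
}}

```text
clock: 11.0
eef_pos: [563.0, 123.9, 140.6]
tool_rot: [-3.139, -0.001, 1.796]
force: [0.9, -0.3, -0.6]
width: 68.4
gripper_force: 0.0
```

Run:
```python
from h import *
np.set_printoptions(precision=1,suppress=True)
plan(564,124,18,13)
c=ctrl.calibration("wrist");im=ctrl.get_image("wrist");np.savez("w4.npz",im=im,**c)
cv2.imwrite("pics/w4.png",im[:,:,::-1])
```

```text
t 11.0 tcp [563.  123.9 140.6] yc 12.9 q7 -0.36 w 68 tilt [ 0. -0. -1.] | shift(tool) m [-0.   0.   0.1] rows>=2.0 wz -0.1
```

View pics/w4.png

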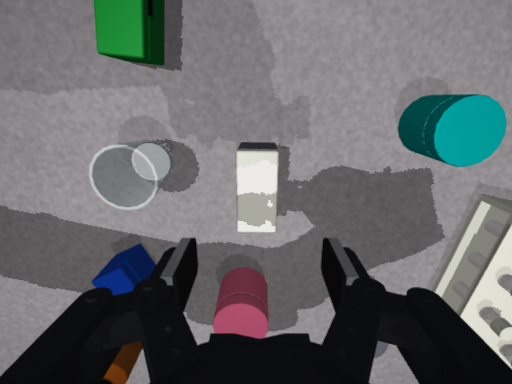

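Call:
{"op": "carry_out", "data": {
  "deltas": [0,0,0,0,0,0.04,-0.6,0,0,0,0,0,0.04,-0.6,0,0,0,0,0,0.03,-0.6,0,0,0,0,0,0.011,-0.6,0,0,0,0,0,0,-0.6,0,0,0,0,0,0,1,0,0,0,0,0,0,1,0,0,0,0,0,0,1,0,0,0,0,0,0,1,0,0,0,0,0,0,1]
}}

```text
clock: 12.3
eef_pos: [564.8, 124.6, 22.2]
tool_rot: [3.14, 0.0, 1.797]
force: [-1.3, -0.0, 6.4]
width: 34.9
gripper_force: 61.3
```

Call:
{"op": "carry_out", "data": {
  "deltas": [0,0,0,0,0,-0.02,1,0,0,0,0,0,-0.04,1,0,0,0,0,0,-0.04,1,0,0,0,0,0,-0.04,1,0,0,0,0,0,0,1]
}}

```text
clock: 12.92
eef_pos: [566.3, 125.0, 164.2]
tool_rot: [3.134, -0.0, 1.797]
force: [-0.0, -0.5, -1.3]
width: 35.2
gripper_force: 60.5
```

Run:
```python
from h import *
plan(519.6,-288.4,160,82)
plan(519.6,-288.4,160,13)
```

```text
t 12.9 tcp [566.3 125.  164.2] yc 13.0 q7 -0.35 w 35 tilt [ 0.     0.007 -1.   ] | shift(tool) m [-0.3924 -0.1382  0.0032] rows>=6.7 wz -69.0
t 12.9 tcp [566.3 125.  164.2] yc 13.0 q7 -0.35 w 35 tilt [ 0.     0.007 -1.   ] | shift(tool) m [-0.3924 -0.1382  0.0032] rows>=6.7 wz -0.0
```

Call:
{"op": "carry_out", "data": {
  "deltas": [0,0,0,-0.02,-0.007,0,1,0,0,0,-0.042,-0.0148,0,1,0,0,0,-0.045,-0.016,0,1,0,0,0,-0.045,-0.016,0,1,0,0,0,-0.045,-0.016,0,1,0,0,0,-0.045,-0.016,0,1,0,0,0,-0.045,-0.016,0,1,0,0,0,-0.045,-0.016,0,1,0,0,0,-0.042,-0.0148,0,1,0,0,0,-0.0185,-0.006,0,1,0,0,-9.5,0,0,0,1,0,0,-10,0,0,0,1]
}}

```text
clock: 14.42
eef_pos: [517.0, -288.1, 160.0]
tool_rot: [-3.142, -0.002, 2.144]
force: [0.5, 0.7, -1.8]
width: 35.1
gripper_force: 60.4
```

Call:
{"op": "carry_out", "data": {
  "deltas": [0,0,-10,0,0,0,1,0,0,-10,0,0,0,1,0,0,-10,0,0,0,1,0,0,-10,0,0,0,1,0,0,-9.5,0,0,0,1,0,0,0,0,0,0,1,0,0,0,0,0,0,1]
}}

```text
clock: 15.3
eef_pos: [517.2, -288.6, 160.5]
tool_rot: [3.141, -0.001, 3.0]
force: [-0.5, -0.5, -1.1]
width: 35.2
gripper_force: 60.4
```

Run:
```python
from h import *
plan(519.6,-288.4,25,82)
c=ctrl.calibration("wrist");im=ctrl.get_image("wrist");np.savez("w5.npz",im=im,**c)
cv2.imwrite("pics/w5.png",cv2.resize(im[:,:,::-1],(800,600),interpolation=cv2.INTER_CUBIC))
```

```text
t 15.3 tcp [ 517.2 -288.6  160.5] yc 81.9 q7 1.33 w 35 tilt [ 0.001  0.001 -1.   ] | shift(tool) m [-0.0024  0.0005  0.1355] rows>=2.2 wz -0.1
```

View pics/w5.png

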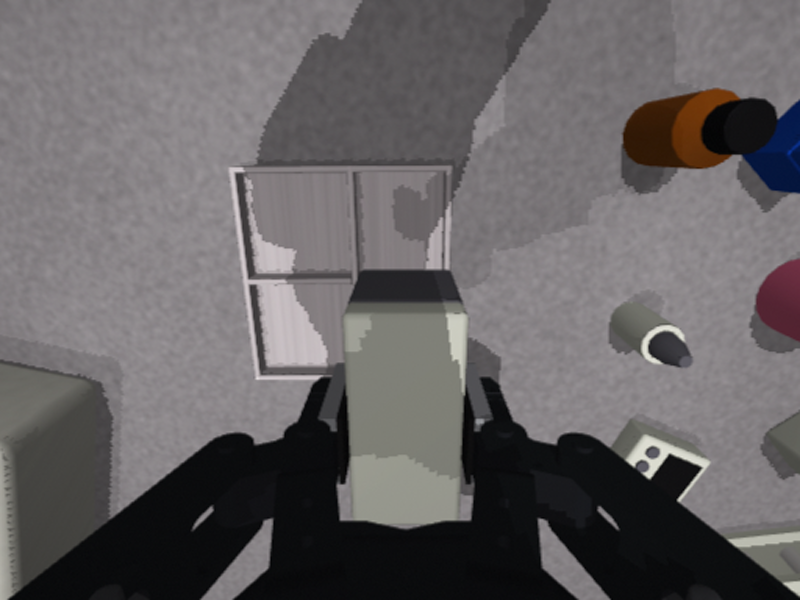

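Run:
```python
from h import *
np.set_printoptions(precision=1,suppress=True)
w=np.load("w5.npz");C["w"]=dict(mtx=w["mtx"],R=w["R"],t=w["t"])
def g(p,z): return ray("w",(np.array(p)+.5)/1.5625-.5,z)
for p in((231,168),(452,166),(257,378),(352,168)): print(p,g(p,18))
print('bottle cap',g((754,125),85),'dropper tip',g((687,361),70),'dropper shoulder',g((664,346),46))
```

```text
(231, 168) [ 431.9 -386.2]
(452, 166) [ 449.9 -250. ]
(257, 378) [ 577.  -406.1]
(352, 168) [ 442.4 -311.7]
bottle cap [ 448.5 -116.5] dropper tip [ 576.  -130.5] dropper shoulder [ 577.4 -130.4]
```

Call:
{"op": "carry_out", "data": {
  "deltas": [0,0,0,-0.002,-0.001,0.03,1,0,0,0,0,0,0.04,1,0,0,0,0,0,0.03,1,0,0,0,0,0,0.02,1,0,0,0,0,0,0.008,1,0,0,0,0,0,0.003,1,0,0,0,0,0,0,1,0,0,0,0,0,0,1]
}}

```text
clock: 16.35
eef_pos: [519.6, -290.8, 30.7]
tool_rot: [-3.141, 0.001, 3.002]
force: [-0.1, -0.1, -0.8]
width: 35.0
gripper_force: 60.5
```

Call:
{"op": "carry_out", "data": {
  "deltas": [0,0,0,0,0,0.003,1,0,0,0,0,0,0.001,1,0,0,0,0,0,0,1]
}}

```text
clock: 16.73
eef_pos: [519.1, -290.7, 26.2]
tool_rot: [-3.141, 0.0, 3.002]
force: [-1.2, 0.7, 4.0]
width: 35.1
gripper_force: 60.8
```

Call:
{"op": "carry_out", "data": {
  "deltas": [0,0,0,0,0,0,-0.6,0,0,0,0,0,0,-0.6,0,0,0,0,0,0,-0.6,0,0,0,0,0,0,-0.6,0,0,0,0,0,-0.02,-0.6,0,0,0,0,0,-0.04,-0.8,0,0,0,0,0,-0.05,-0.8,0,0,0,0,0,-0.04,-0.8,0,0,0,0,0,0,-0.8,0,0,0,0,0,0,-0.8]
}}

```text
clock: 17.98
eef_pos: [518.7, -290.7, 176.3]
tool_rot: [-3.141, -0.0, 3.002]
force: [0.1, 0.2, -0.3]
width: 77.0
gripper_force: 0.0
```

Run:
```python
from h import *
plan(698,10,170,34)
cv2.imwrite("pics/w6.png",ctrl.get_image("wrist")[:,:,::-1])
```

```text
t 18.0 tcp [ 518.7 -290.7  176.3] yc 82.0 q7 1.35 w 77 tilt [ 0.    -0.001 -1.   ] | shift(tool) m [-0.1357  0.3227  0.0061] rows>=5.6 wz 48.0
```

View pics/w6.png

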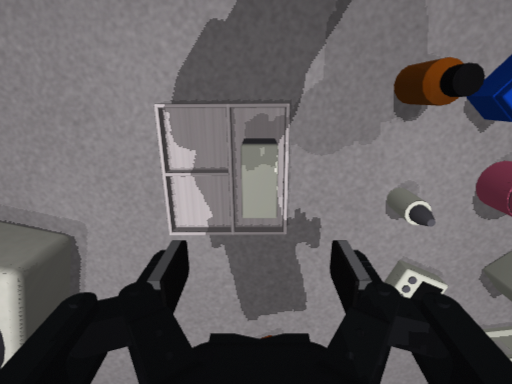

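Call:
{"op": "carry_out", "data": {
  "deltas": [0,0,0,-0.017,0.0404,0,-0.8,0,0,0,-0.017,0.0404,0,-0.8,0,0,0,-0.017,0.0403,0,-0.8,0,0,0,-0.017,0.0403,0,-0.8,0,0,0,-0.017,0.0403,0,-0.8,0,0,0,-0.017,0.0403,0,-0.8,0,0,0,-0.017,0.0403,0,-0.8,0,0,0,-0.017,0.0403,0,-0.8,0,0,9.6,0,0,0,-0.8,0,0,9.6,0,0,0,-0.8,0,0,9.6,0,0,0,-0.8,0,0,9.6,0,0,0,-0.8]
}}

```text
clock: 19.52
eef_pos: [697.7, 10.0, 174.1]
tool_rot: [-3.139, -0.002, 2.327]
force: [-0.4, 0.1, -0.6]
width: 77.2
gripper_force: 0.0
```

Call:
{"op": "carry_out", "data": {
  "deltas": [0,0,9.6,0,0,0,-0.8,0,0,0,0,0,0,-0.8,0,0,0,0,0,0,-0.8]
}}

```text
clock: 19.9
eef_pos: [698.2, 10.1, 175.0]
tool_rot: [-3.14, -0.001, 2.167]
force: [0.2, -0.3, 0.9]
width: 76.8
gripper_force: 0.0
```

Run:
```python
from h import *
plan(698,10,19,34)
c=ctrl.calibration("wrist");im=ctrl.get_image("wrist");np.savez("w7.npz",im=im,**c)
cv2.imwrite("pics/w7.png",cv2.resize(im[100:350,130:390,::-1],None,fx=2,fy=2,interpolation=cv2.INTER_CUBIC))
```

```text
t 19.9 tcp [698.2  10.1 175. ] yc 34.2 q7 0.22 w 77 tilt [ 0.001 -0.001 -1.   ] | shift(tool) m [-0.    -0.     0.156] rows>=2.5 wz 0.2
```

View pics/w7.png

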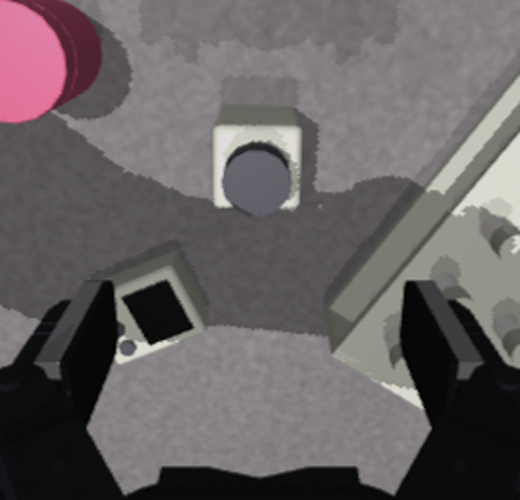

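Call:
{"op": "carry_out", "data": {
  "deltas": [0,0,0,0,0,0.045,-0.8,0,0,0,0,0,0.05,-0.8,0,0,0,0,0,0.04,-0.8,0,0,0,0,0,0.018,-0.8,0,0,0,0,0,0.002,-0.8,0,0,0,0,0,0,-0.8,0,0,0,0,0,0,1,0,0,0,0,0,0,1,0,0,0,0,0,0,1,0,0,0,0,0,0,1,0,0,0,0,0,0,1]
}}

```text
clock: 21.32
eef_pos: [699.7, 9.9, 22.4]
tool_rot: [3.14, 0.001, 2.164]
force: [0.2, -0.6, 5.7]
width: 43.2
gripper_force: 62.2
```

Call:
{"op": "carry_out", "data": {
  "deltas": [0,0,0,0,0,-0.02,1,0,0,0,0,0,-0.04,1,0,0,0,0,0,-0.05,1,0,0,0,0,0,-0.05,1,0,0,0,0,0,0,1,0,0,0,0,0,0,1]
}}

```text
clock: 22.08
eef_pos: [698.0, 9.7, 180.8]
tool_rot: [-3.141, -0.0, 2.164]
force: [-1.2, -0.4, -2.8]
width: 43.2
gripper_force: 61.5
```

Run:
```python
from h import *
plan(546,-362,175,-8)
```

```text
t 22.1 tcp [698.    9.7 180.8] yc 34.0 q7 0.21 w 43 tilt [ 0.    -0.001 -1.   ] | shift(tool) m [-0.2231 -0.3338  0.0061] rows>=6.4 wz 42.0
```

Call:
{"op": "carry_out", "data": {
  "deltas": [0,0,0,-0.012,-0.018,0,1,0,0,0,-0.028,-0.042,0,1,0,0,0,-0.028,-0.042,0,1,0,0,0,-0.028,-0.042,0,1,0,0,0,-0.028,-0.042,0,1,0,0,0,-0.028,-0.042,0,1,0,0,0,-0.028,-0.042,0,1,0,0,0,-0.028,-0.042,0,1,0,0,0,-0.015,-0.022,0,1,0,0,10.5,0,0,0,1,0,0,10.5,0,0,0,1,0,0,10.5,0,0,0,1]
}}

```text
clock: 23.58
eef_pos: [543.8, -362.9, 179.1]
tool_rot: [-3.138, -0.001, 1.606]
force: [-0.4, -0.2, -1.7]
width: 43.2
gripper_force: 61.5
```

Call:
{"op": "carry_out", "data": {
  "deltas": [0,0,10.5,0,0,0,1,0,0,0,0,0,0.04,1,0,0,0,0,0,0.04,1,0,0,0,0,0,0,1,0,0,0,0,0,0,1]
}}

```text
clock: 24.2
eef_pos: [546.2, -362.5, 101.4]
tool_rot: [3.141, 0.0, 1.43]
force: [1.2, -0.3, -1.3]
width: 43.2
gripper_force: 61.5
```

Run:
```python
from h import *
plan(546,-362,26,-8)
```

```text
t 24.2 tcp [ 546.2 -362.5  101.4] yc -8.1 q7 0.13 w 43 tilt [-0.  0. -1.] | shift(tool) m [ 0.0005 -0.0003  0.0754] rows>=1.2 wz -0.1
```

Call:
{"op": "carry_out", "data": {
  "deltas": [0,0,0,0,0,0.03,1,0,0,0,0,0,0.025,1,0,0,0,0,0,0.012,1,0,0,0,0,0,0.004,1,0,0,0,0,0,0.002,1,0,0,0,0,0,0.001,1,0,0,0,0,0,0,1]
}}

```text
clock: 25.08
eef_pos: [546.8, -361.9, 27.4]
tool_rot: [3.141, 0.0, 1.431]
force: [-0.8, 0.2, -1.5]
width: 43.2
gripper_force: 61.5
```

Call:
{"op": "carry_out", "data": {
  "deltas": [0,0,0,0,0,0.0015,1,0,0,0,0,0,0,1,0,0,0,0,0,0,-0.5,0,0,0,0,0,0,-0.5,0,0,0,0,0,0,-0.5,0,0,0,0,0,-0.02,-0.5,0,0,0,0,0,-0.04,-0.8,0,0,0,0,0,-0.05,-0.8,0,0,0,0,0,-0.04,-0.8,0,0,0,0,0,0,-0.8,0,0,0,0,0,0,-0.8]
}}

```text
clock: 26.45
eef_pos: [546.1, -361.7, 175.9]
tool_rot: [3.141, 0.0, 1.431]
force: [0.6, -0.1, -0.2]
width: 76.7
gripper_force: 0.0
```

Run:
```python
from h import *
plan(450,-115,175,-8)
```

```text
t 26.4 tcp [ 546.1 -361.7  175.9] yc -8.0 q7 0.16 w 77 tilt [-0.  0. -1.] | shift(tool) m [ 0.2309 -0.1296  0.0008] rows>=4.2 wz -0.0
```

Call:
{"op": "carry_out", "data": {
  "deltas": [0,0,0,0.033,-0.0185,0,-0.8,0,0,0,0.033,-0.0185,0,-0.8,0,0,0,0.033,-0.0185,0,-0.8,0,0,0,0.033,-0.0185,0,-0.8,0,0,0,0.033,-0.0185,0,-0.8,0,0,0,0.033,-0.0185,0,-0.8,0,0,0,0.033,-0.0185,0,-0.8,0,0,0,0,0,0,-0.8,0,0,0,0,0,0,-0.8]
}}

```text
clock: 27.58
eef_pos: [450.3, -115.4, 174.8]
tool_rot: [-3.141, 0.0, 1.431]
force: [-0.9, -0.6, 0.3]
width: 77.4
gripper_force: 0.0
```

Run:
```python
from h import *
plan(450,-115,20,-8)
c=ctrl.calibration("wrist");im=ctrl.get_image("wrist");np.savez("w8.npz",im=im,**c)
cv2.imwrite("pics/w8.png",im[:,:,::-1])
```

```text
t 27.6 tcp [ 450.3 -115.4  174.8] yc -8.0 q7 -0.24 w 77 tilt [-0.    -0.001 -1.   ] | shift(tool) m [ 0.0004 -0.0002  0.1548] rows>=2.5 wz -0.0
```

View pics/w8.png

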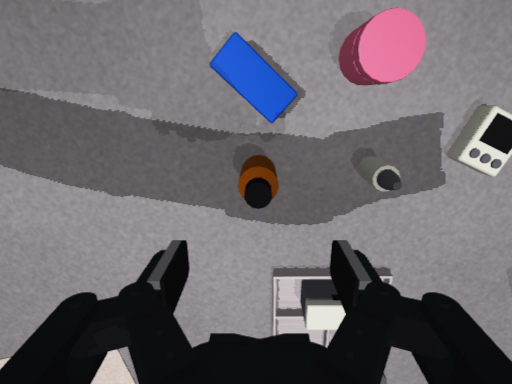

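Run:
```python
from h import *
np.set_printoptions(precision=1,suppress=True)
w=np.load("w8.npz");C["w"]=dict(mtx=w["mtx"],R=w["R"],t=w["t"])
print(ray("w",(258,193),85),ray("w",(395,181),70),ray("w",(386,178),46))
# two-place height check (w5,w8 wrist views)
a=np.load("w5.npz");A=a["mtx"]@np.c_[a["R"],a["t"]];B=w["mtx"]@np.c_[w["R"],w["t"]]
for p,q in(((754,125),(258,193)),((687,361),(395,181)),((664,346),(386,178))):
    X=cv2.triangulatePoints(A,B,(np.array(p)+.5)/1.5625-.5,np.array(q,float))[:,0];print(X[:3]/X[3])
```

```text
[ 449.7 -114.9] [ 574.7 -125.8] [ 576.7 -130.2]
[ 449.  -115.4   83.5]
[ 577.6 -127.7   65.6]
[ 577.1 -130.3   45.8]
```

Call:
{"op": "carry_out", "data": {
  "deltas": [0,0,0,0,0,0.03,-0.8,0,0,0,0,0,0.02,-0.8,0,0,0,0,0,0,-0.8]
}}

```text
clock: 28.0
eef_pos: [449.5, -115.7, 124.0]
tool_rot: [-3.138, 0.0, 1.429]
force: [-0.1, -0.2, -0.4]
width: 77.0
gripper_force: 0.0
```

Call:
{"op": "carry_out", "data": {
  "deltas": [0,0,0,0,0,0.04,-0.8,0,0,0,0,0,0.04,-0.8,0,0,0,0,0,0.02,-0.8,0,0,0,0,0,0.004,-0.8,0,0,0,0,0,0,-0.8,0,0,0,0,0,0,1,0,0,0,0,0,0,1,0,0,0,0,0,0,1,0,0,0,0,0,0,1,0,0,0,0,0,0,1]
}}

```text
clock: 29.25
eef_pos: [450.8, -115.1, 22.4]
tool_rot: [3.14, 0.001, 1.431]
force: [-1.0, 0.4, 8.3]
width: 38.5
gripper_force: 59.5
```

Call:
{"op": "carry_out", "data": {
  "deltas": [0,0,0,0,0,-0.02,1,0,0,0,0,0,-0.04,1,0,0,0,0,0,-0.05,1,0,0,0,0,0,-0.05,1,0,0,0,0,0,0,1,0,0,0,0,0,0,1]
}}

```text
clock: 30.0
eef_pos: [449.7, -115.2, 181.1]
tool_rot: [-3.141, 0.0, 1.431]
force: [-0.1, 0.2, -1.5]
width: 38.9
gripper_force: 60.6
```

Run:
```python
from h import *
plan(473.6,-352.3,175,-8)
```

```text
t 30.0 tcp [ 449.7 -115.2  181.1] yc -8.0 q7 -0.27 w 39 tilt [-0. -0. -1.] | shift(tool) m [-0.2314  0.0568  0.0062] rows>=3.8 wz -0.0
```

Call:
{"op": "carry_out", "data": {
  "deltas": [0,0,0,-0.02,0.005,0,1,0,0,0,-0.04,0.01,0,1,0,0,0,-0.04,0.01,0,1,0,0,0,-0.04,0.01,0,1,0,0,0,-0.04,0.01,0,1,0,0,0,-0.034,0.008,0,1,0,0,0,-0.0175,0.004,0,1,0,0,0,0,0,0,1,0,0,0,0,0,0.04,1,0,0,0,0,0,0.03,1,0,0,0,0,0,0,1,0,0,0,0,0,0,1]
}}

```text
clock: 31.5
eef_pos: [475.6, -351.0, 112.3]
tool_rot: [3.14, -0.0, 1.433]
force: [-0.5, -0.1, -1.0]
width: 38.5
gripper_force: 60.5
```

Run:
```python
from h import *
plan(473.6,-352.3,28,-8)
```

```text
t 31.5 tcp [ 475.6 -351.   112.3] yc -7.9 q7 0.11 w 39 tilt [ 0.     0.001 -1.   ] | shift(tool) m [-0.0016 -0.0019  0.0843] rows>=1.3 wz 0.1
```

Call:
{"op": "carry_out", "data": {
  "deltas": [0,0,0,-0.0015,-0.003,0.03,1,0,0,0,0,0,0.03,1,0,0,0,0,0,0.015,1,0,0,0,0,0,0.006,1,0,0,0,0,0,0.003,1,0,0,0,0,0,0,1,0,0,0,0,0,0,1]
}}

```text
clock: 32.38
eef_pos: [471.8, -353.4, 28.0]
tool_rot: [3.141, 0.001, 1.431]
force: [-0.3, -0.3, -0.3]
width: 38.8
gripper_force: 60.5
```

Call:
{"op": "carry_out", "data": {
  "deltas": [0,0,0,0,0,0.002,1,0,0,0,0,0,0,1,0,0,0,0,0,0,-0.4,0,0,0,0,0,0,-0.4,0,0,0,0,0,0,-0.4,0,0,0,0,0,-0.02,-0.4,0,0,0,0,0,-0.04,-0.4,0,0,0,0,0,-0.05,-0.4,0,0,0,0,0,-0.04,-0.4,0,0,0,0,0,0,-0.4,0,0,0,0,0,0,-0.4]
}}

```text
clock: 33.75
eef_pos: [470.9, -353.0, 174.8]
tool_rot: [-3.141, -0.0, 1.431]
force: [0.2, 0.3, -0.8]
width: 59.6
gripper_force: 0.0
```

Run:
```python
from h import *
plan(577,-130,175,-68)
```

```text
t 33.8 tcp [ 470.9 -353.   174.8] yc -8.0 q7 0.15 w 60 tilt [ 0.    -0.001 -1.   ] | shift(tool) m [ 2.356e-01  7.400e-02 -2.000e-04] rows>=5.6 wz 60.0
```

Call:
{"op": "carry_out", "data": {
  "deltas": [0,0,0,0.0393,0.0123,0,-0.4,0,0,0,0.0393,0.0123,0,-0.4,0,0,0,0.0393,0.0123,0,-0.4,0,0,0,0.0393,0.0123,0,-0.4,0,0,0,0.0393,0.0124,0,-0.4,0,0,0,0.0391,0.0124,0,-0.4,0,0,10,0,0,0,-0.4,0,0,10,0,0,0,-0.4,0,0,10,0,0,0,-0.4,0,0,10,0,0,0,-0.4,0,0,10,0,0,0,-0.4,0,0,10,0,0,0,-0.4]
}}

```text
clock: 35.25
eef_pos: [576.3, -130.0, 173.4]
tool_rot: [-3.14, 0.003, 0.378]
force: [-0.7, 0.5, 0.6]
width: 59.9
gripper_force: 0.0
```

Call:
{"op": "carry_out", "data": {
  "deltas": [0,0,0,0,0,0.03,-0.4,0,0,0,0,0,0.04,-0.4,0,0,0,0,0,0,-0.4,0,0,0,0,0,0,-0.4]
}}

```text
clock: 35.75
eef_pos: [577.7, -130.2, 105.5]
tool_rot: [-3.142, 0.0, 0.384]
force: [0.9, 0.2, 1.0]
width: 59.9
gripper_force: 0.0
```

Run:
```python
from h import *
plan(577,-130,11,-68)
c=ctrl.calibration("wrist");v=c["mtx"]@(c["R"]@np.array([577,-130,46])+c["t"]);print(v/v[2])
im=ctrl.get_image("wrist").astype(int)
g=cv2.cvtColor(im.astype(np.uint8),cv2.COLOR_RGB2GRAY)
r=int(v[1]/v[2]);
for y in (r-20,r-10,r,r+5): print(y,[int(t) for t in g[y,225:295:3]])
```

```text
t 35.8 tcp [ 577.7 -130.2  105.5] yc -68.0 q7 -1.10 w 60 tilt [-0. -0. -1.] | shift(tool) m [-0.0005 -0.0004  0.0945] rows>=1.5 wz -0.0
[257.65530154 207.70346041   1.        ]
187 [87, 92, 93, 91, 91, 87, 86, 98, 103, 104, 106, 108, 108, 109, 109, 108, 94, 104, 106, 105, 100, 102, 102, 127]
197 [88, 85, 88, 89, 86, 83, 92, 135, 146, 137, 67, 48, 59, 91, 146, 153, 115, 99, 100, 105, 100, 150, 157, 158]
207 [91, 90, 89, 89, 89, 86, 146, 116, 45, 47, 48, 48, 48, 47, 45, 42, 146, 127, 107, 158, 161, 158, 161, 160]
212 [90, 90, 87, 90, 105, 85, 136, 122, 44, 46, 48, 49, 48, 47, 45, 52, 145, 135, 155, 161, 158, 164, 159, 159]
```

Call:
{"op": "carry_out", "data": {
  "deltas": [0,0,0,0,0,0.04,-0.4,0,0,0,0,0,0.03,-0.4,0,0,0,0,0,0.018,-0.4,0,0,0,0,0,0.005,-0.4,0,0,0,0,0,0,-0.4,0,0,0,0,0,0,1,0,0,0,0,0,0,1,0,0,0,0,0,0,1,0,0,0,0,0,0,1,0,0,0,0,0,0,1]
}}

```text
clock: 37.05
eef_pos: [578.3, -130.3, 13.5]
tool_rot: [3.141, -0.002, 0.384]
force: [-0.5, 0.7, 6.5]
width: 26.5
gripper_force: 58.8
```

Call:
{"op": "carry_out", "data": {
  "deltas": [0,0,0,0,0,-0.02,1,0,0,0,0,0,-0.04,1,0,0,0,0,0,-0.05,1,0,0,0,0,0,-0.05,1,0,0,0,0,0,0,1,0,0,0,0,0,0,1]
}}

```text
clock: 37.8
eef_pos: [577.0, -130.1, 172.7]
tool_rot: [3.142, 0.0, 0.384]
force: [-1.2, -0.1, -0.7]
width: 26.5
gripper_force: 59.0
```

Run:
```python
from h import *
plan(582.5,359,172,-68)
```

```text
t 37.8 tcp [ 577.  -130.1  172.7] yc -68.0 q7 -1.09 w 27 tilt [-0.  0. -1.] | shift(tool) m [ 0.1883 -0.4514  0.0007] rows>=7.8 wz -0.0
```

Call:
{"op": "carry_out", "data": {
  "deltas": [0,0,0,0.0086,-0.0205,0,1,0,0,0,0.0171,-0.041,0,1,0,0,0,0.0171,-0.041,0,1,0,0,0,0.0171,-0.041,0,1,0,0,0,0.0171,-0.041,0,1,0,0,0,0.0171,-0.041,0,1,0,0,0,0.0171,-0.041,0,1,0,0,0,0.0171,-0.041,0,1,0,0,0,0.0171,-0.041,0,1,0,0,0,0.0171,-0.041,0,1,0,0,0,0.0171,-0.041,0,1,0,0,0,0.0086,-0.0207,0,1]
}}

```text
clock: 39.3
eef_pos: [581.0, 361.3, 170.3]
tool_rot: [-3.141, 0.003, 0.387]
force: [0.3, -0.7, 0.3]
width: 26.6
gripper_force: 59.1
```

Call:
{"op": "carry_out", "data": {
  "deltas": [0,0,0,0,0,0,1,0,0,0,0,0,0.04,1,0,0,0,0,0,0.03,1,0,0,0,0,0,0,1,0,0,0,0,0,0,1]
}}

```text
clock: 39.92
eef_pos: [584.3, 357.3, 103.5]
tool_rot: [3.141, -0.001, 0.382]
force: [1.2, 0.0, -0.1]
width: 26.4
gripper_force: 59.0
```

Run:
```python
from h import *
plan(582.5,359,19,-68)
```

```text
t 39.9 tcp [584.3 357.3 103.5] yc -68.1 q7 -1.83 w 26 tilt [ 0.001  0.001 -1.   ] | shift(tool) m [-0.0011 -0.0022  0.0845] rows>=1.4 wz -0.1
```

Call:
{"op": "carry_out", "data": {
  "deltas": [0,0,0,0,0,0.03,1,0,0,0,0,0,0.03,1,0,0,0,0,0,0.015,1,0,0,0,0,0,0.006,1,0,0,0,0,0,0.003,1,0,0,0,0,0,0,1,0,0,0,0,0,0,1]
}}

```text
clock: 40.8
eef_pos: [583.5, 359.0, 19.1]
tool_rot: [-3.141, -0.001, 0.384]
force: [-0.2, 0.0, -0.4]
width: 26.3
gripper_force: 59.0
```

Call:
{"op": "carry_out", "data": {
  "deltas": [0,0,0,0,0,0.002,1,0,0,0,0,0,0,1,0,0,0,0,0,0,-0.1,0,0,0,0,0,0,-0.1,0,0,0,0,0,0,-0.1,0,0,0,0,0,-0.02,-0.1,0,0,0,0,0,-0.04,-0.1,0,0,0,0,0,-0.05,-0.1,0,0,0,0,0,-0.05,-0.1,0,0,0,0,0,-0.05,-0.1,0,0,0,0,0,0,-0.1,0,0,0,0,0,0,-0.1]
}}

```text
clock: 42.3
eef_pos: [582.7, 358.5, 227.0]
tool_rot: [-3.142, -0.0, 0.384]
force: [0.5, 1.0, -1.4]
width: 46.6
gripper_force: 0.0
```

Run:
```python
from h import *
plan(540,360,228)
S=ctrl.get_image("scene")[:,:,::-1];D=ctrl.get_image("side")[:,:,::-1];W=ctrl.get_image("wrist")[:,:,::-1]
f=lambda i,x,y,w,h:cv2.resize(i[y:y+h,x:x+w],(400,300),interpolation=cv2.INTER_CUBIC)
cv2.imwrite("pics/fin.png",np.vstack([np.hstack([f(S,145,80,100,75),f(D,265,75,100,75)]),np.hstack([f(S,340,240,130,98),f(W,0,0,512,384)])]))
```

```text
t 42.3 tcp [582.7 358.5 227. ] yc -68.0 q7 -1.82 w 47 tilt [ 0. -0. -1.] | shift(tool) m [-0.039  -0.0174 -0.001 ] rows>=0.7 wz 0.0
```

View pics/fin.png

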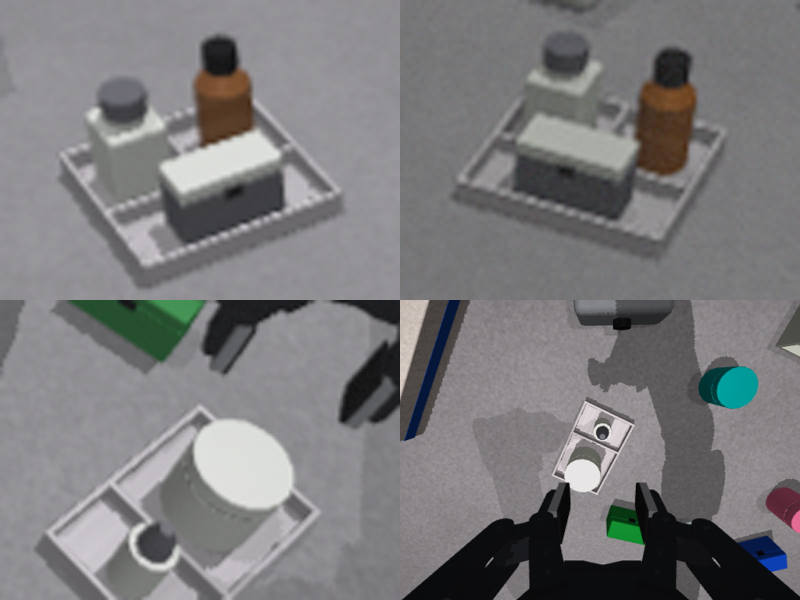

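Both trays show every item upright in its bay: the square bottle, round bottle and slide box in the three-bay tray (top crops), and the jar and dropper in the two-bay tray (bottom crops).

```bash
python3 -c "
from cell import ctrl
print(ctrl.finish_job())"
```

```text
the job is handed in; nothing more can be done
None
```

Both kits are made up and the job is handed in at about 42 s: in the last pictures all five things stand upright in their bays, and I did not touch the beaker or the timer; the judge gave no result.

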